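# Draw a red backing strip from the gravity feeder

## Robot

A 6-joint arm with a two-finger parallel gripper is mounted at the origin on a cart in front of the work surface, level with it; the furniture and walls round the work are solid. World frame = base frame: x ahead of the robot, y to its left, z up, the work surface at z = 0. Lengths are in m, angles in degrees, forces in N, time in s.
With the tool pointing down it reaches from about 0.35 to 0.875 m from the base axis. Payload 4.2 kg.
Tool frame: the origin (TCP) lies at the centre of the arm's flange, where the gripper is bolted on; the fingertips stand 182 mm ahead of it and the grasp point (between the pads) lies 164 mm ahead of it (r.nose_length is the distance from the TCP to the fingertips, in m); z points along the fingers, y is the line along which they close (so a half turn about z gives the same grasp; the last joint's range is limited). The gripper opens to 87 mm and grips with 3 to 60 N. Pads are 19 mm wide; open, the fingers measure 117 mm over their backs; the gripper's body (75 mm by 190 mm) begins 51 mm behind the grasp point.
Start: joints at [85.233, 22.042, 0.453, 0, -68.411, -14.817], TCP at [0.209, 0.589, 0.405] pointing down, gripper open.
Joint ranges: [-179.83, 179.83], [-69.29, 118.12], [-61.27, 80.66], [-181.25, 117.63], [-171.15, -9.14], [-177.46, 177.46]. Speed limits (degrees/s): [159.86, 159.86, 180, 180, 180, 180].

## Interface

Orientations are given as a 3x3 rotation matrix whose columns are the frame's x, y, z axes.
In Python, from station import r, vision gives the robot as it stands. The module is installed in compiled form; this text tells all that it offers.
- The arm moves only by the shell command python3 -m creep 'ROWS'. ROWS is JSON, a list of rows, each a list of 7 numbers: the opening, from -1 (shut) to 1 (fully open), then the shift along the tool's x, y, z in mm, then the turn, a rotation vector about the tool's x, y, z in degrees. A call has 1 to 8 rows; each row is the pose to reach, as a shift and turn from the pose commanded when the call began, along the tool's axes at that moment; what a row does not reach only later rows make up. A row lasts 1/12 s, in which the tool goes at most 41.7 mm and 7.16 degrees, less where a joint would pass 70% of its speed; a pose out of reach is approached as far as the arm can. A call with a gripper value outside its range is refused whole. The fingers move at their own pace and stop on an object; the grip force is fixed at half the most. Time passes only in rows, so rows that repeat a pose let the fingers close. It gives the time, the measured TCP pose, the force, the opening and the grip force at its end, in the units of the state.
- r.sense(): the state, without advancing time (a new reading comes with each control period).
- vision.capture(name): name is "scene" or "top"; returns (picture, depth): 420x560x3 uint8, red, green, blue; 420x560 float32, m along the optical axis (not along the pixel's ray), 0 where there is no reading.
- vision.camera_model(name): a dict with "vertical_fov" (degrees; the focal length in pixels is half the picture's height over the tangent of half this angle, whatever the lens; pixels are square), "cx", "cy" (the principal point, pixels), "extrinsics" (4x4, takes a point from camera to world coordinates). Camera axes: x right, y down, z forward; pixel columns grow to the right and rows downward; lengths in m; the calibration is good to about 2 mm. A picture is of the moment at which its call begins. camera_model takes no time and is no camera call.
- r.finish_job(): hands the job in; it is judged then, once.
Trained networks look in the newest picture that a camera, given by its name, has taken for a name from the list of things; names that differ only in an ending like _2 or _b are one class to them, and where a whole thing is asked for, a point or a joint stands for the part that bears it (a point fixed in the world has none). Each returns a list of dicts, best first, with "conf" (0 to 1); they miss things now and then, are a little off and sometimes report something else, mostly with a low value. They report only what shows in the picture. A call takes as long as a camera call.
- vision.find_in(camera, thing): "uv" ([column, row] in pixels, amid what is visible of it).
- vision.cut_out(camera, thing): "region" (420x560 bool, what is visible of it) and "uv" ([column, row] in pixels, amid what is visible of it).
The state is a dict: "time_s": time; "joints": joint angles; "joint_velocities": joint speeds; "effort": joint torques, N m; "tcp_pos": TCP position; "ee_rot": TCP orientation; "wrist_force": force on the tool from outside, world axes, zero at the start; "moment": the same for the moment, N m; "gripper_width": opening from 0.0 (shut) to 1.0 (fully open); "gripper_force": force on a finger pad.
Only numpy, scipy, OpenCV 4.12 (cv2) and the standard library are available. Lean on these libraries where they do the work, as an engineer would, in place of code of your own. Each camera call takes 0.05 s, during which the arm holds its last target. There are 200 camera calls.

## Task

Take the bottom red backing strip, whose end sticks out of its feeder, by that end and draw it straight out, so that the red strips above it drop down and stay in the feeder. Then lay it gently, without dropping it, flat in the middle of the shallow blue gluing tray, lengthwise along the tray, and let go. Leave the white strip that sticks out of the other feeder where it is.

Things in the scene. Friction and masses are not known exactly. Their poses are not given: they have to be found in the camera images.
- red_strip: Bottom red plastic strip, 100x36x12 mm, 35-70 g, loose. Origin: centre of its underside, 16 mm above the table; x along its length, y across its 36 mm width, z up. Its -x end, towards the robot, sticks out 31-41 mm in free air from the slot in the feeder's front. It slides out along its own -x with little friction and is free after 75 mm. Two more red strips lie on it
- red_feeder: Aluminium shaft, open on top, fixed, 112 long (x) x 47 wide (y) x 62 mm high, red patches on its sides; origin: centre of its underside, front at -x. Floor 16 mm above the table; the front slot is 17 mm high, so one strip passes and the wall above holds back the others. Two feet, 12 mm wide, 5 mm high, stick out at its sides. The feeder with white strips stands beside it, on either side
- red_next: The red strip next above the bottom one, same shape and axes, wholly in the shaft. Its underside is 28 mm above the table at first, 16 mm once it has dropped to the feeder's floor
- white_strip: The white strip that sticks out in the same way at the bottom of the other, similar feeder with white strips; a bystander. Same size and axes as the red strip
- glue_tray: Shallow blue open tray fixed to the table, 180 x 150 mm outside, 12 mm high, walls 4 mm thick, inner floor 4 mm above the table. Origin: centre of its underside, on the table; x along its 180 mm length

How it is judged (in metres and radians):
On the way:
1. the bottom red strip has been drawn out and the next one has dropped flat onto the feeder's floor (height (world z) of red_next below 0.019 m and angle between red_next's own z axis and vertical below 0.06 rad), for 0.2 s.
At the end, for the whole second after the job is handed in: The red strip lies flat and at rest on the tray floor, its centre within 20 mm of the tray centre, its length within 15 degrees of the tray length (either way round); the next red strip lies flat on the feeder floor, within 22 mm of its start (12 mm drop included) (all of step 1 and horizontal distance between red_strip and glue_tray below 0.02 m and angle between the x axis of red_strip and the x axis of glue_tray, either way round below 0.26 rad and height (world z) of red_strip below 0.008 m and angle between red_strip's own z axis and vertical below 0.08 rad and linear speed of red_strip below 0.02 m/s and distance of red_next from where it was at the start of the episode below 0.022 m); the robot touches nothing.
It fails at once if the white strip was moved more than 15 mm (distance of white_strip from where it was at the start of the episode above 0.015 m).
It fails at once if the red strip was let go more than about 45 mm above the tray (height (world z) of red_strip above 0.05 m and contact force between the fingers and red_strip below 0.05 N).
It also fails if it takes over 35 s, if anything falls off the work surface, if the arm or the gripper's body presses on something with over 40 N, if the wrist force passes 120 N, or if a joint passes its speed limit or range.

## Working session

There is one attempt and no reset: what is moved stays moved. The work goes in short steps, Python scripts to look and compute and a shell command to move; the robot and the scene stay as the last step left them, time stands still between calls to the robot, and variables do not carry over. Pictures are saved under pics/ and viewed, at most 10 in all, crops included, and the job is handed in when it is done.

```bash
mkdir -p pics
cat > h.py <<'E'
import numpy as np, cv2
from station import r, vision
def cloud(cam,depth):
    m=vision.camera_model(cam); f=210/np.tan(np.radians(m["vertical_fov"])/2)
    v,u=np.mgrid[:420,:560]
    P=np.stack([(u-m["cx"])/f*depth,(v-m["cy"])/f*depth,depth],-1)
    E=np.array(m["extrinsics"]); return P@E[:3,:3].T+E[:3,3]
E
python3 - <<'E'
from h import *
for c in ("top","scene"):
    p,d=vision.capture(c); cv2.imwrite(f"pics/{c}0.png",p[:,:,::-1]); W=cloud(c,d); np.savez(f"{c}0.npz",p=p,W=W,d=d)
    for t in ("red_strip","red_feeder","white_strip","glue_tray"):
        for k in vision.cut_out(c,t)[:2]:
            w=W[k["region"]&(d>0)]
            print(c,t,round(k["conf"],2),np.round(k["uv"]),len(w),np.round(np.median(w,0),3) if len(w) else "")
s=r.sense();print(s["time_s"],s["tcp_pos"],np.round(s["ee_rot"],3))
E
```

```text
top red_strip 0.76 [265. 231.] 399 [ 0.475 -0.041  0.028]
top red_feeder 0.65 [275. 185.] 635 [ 0.561 -0.056  0.048]
top red_feeder 0.26 [264. 232.] 434 [ 0.476 -0.04   0.028]
top white_strip 0.89 [212. 207.] 334 [0.526 0.062 0.028]
top glue_tray 0.61 [364. 212.] 6696 [ 0.508 -0.244  0.004]
scene red_strip 0.81 [258. 224.] 462 [ 0.473 -0.045  0.026]
scene red_feeder 0.66 [290. 206.] 1835 [ 0.543 -0.068  0.042]
scene white_strip 0.74 [231. 187.] 354 [0.524 0.058 0.026]
scene glue_tray 0.63 [369. 273.] 8260 [ 0.503 -0.248  0.003]
0.5 [0.20943046 0.58882265 0.4046895 ] [[ 0.942 -0.335 -0.   ]
 [-0.335 -0.942 -0.   ]
 [-0.     0.    -1.   ]]
```

```bash
python3 -c "
import cv2,numpy as np
cv2.imwrite('pics/both.png',cv2.resize(np.hstack([cv2.imread('pics/top0.png'),cv2.imread('pics/scene0.png')]),(800,300)))"
```

```text
(no output)
```

View pics/top0.png

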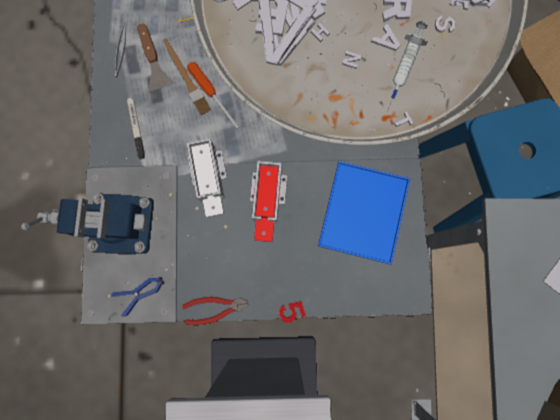

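View pics/scene0.png

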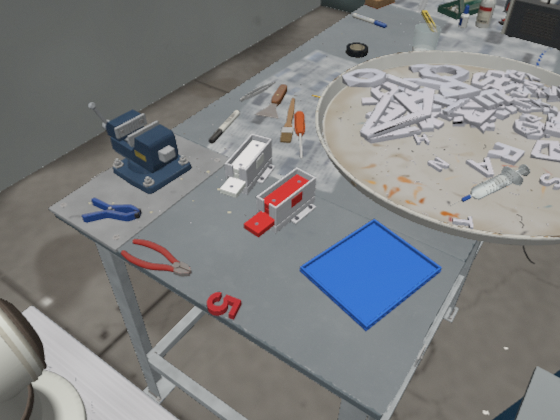

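The top view shows the red strip's free end at about (264,231) with its feeder up to (268,165). The white strip's end is at (213,206), and the blue tray spans (320–408, 163–262). The scene view agrees, and the networks' finds fit both pictures.

```bash
cat > fit.py <<'E'
from h import *
for c in ("top","scene"):
    z=np.load(c+"0.npz"); p,W,d=z["p"].astype(int),z["W"],z["d"]
    red=(p[...,0]>150)&(p[...,1]<70)&(p[...,2]<80)&(d>0)
    blue=(p[...,2]>120)&(p[...,0]<60)&(d>0)
    roi=(W[...,0]>.42)&(W[...,0]<.66)&(abs(W[...,1]+.045)<.06)
    def rect(n,m):
        q=W[m]; (cx,cy),(w,h),a=cv2.minAreaRect(q[:,:2].astype(np.float32)*1000)
        if w<h: w,h,a=h,w,a+90
        print(c,n,len(q),"c %.1f %.1f  LxW %.1f %.1f  ang %.1f"%(cx,cy,w,h,(a+90)%180-90),"z med %.1f"%(1e3*np.median(q[:,2])))
    rect("free end",red&roi&(abs(W[...,2]-.028)<.005)&(W[...,0]<.50))
    rect("stack top",red&roi&(W[...,2]>.045)&(W[...,2]<.06))
    rect("feeder rim",roi&(W[...,2]>.057)&(W[...,2]<.07))
    roi2=(abs(W[...,0]-.508)<.13)&(abs(W[...,1]+.245)<.13)
    rect("tray",blue&roi2); 
s=r.sense(); print(s["tcp_pos"])
E
python3 fit.py
```

```text
top free end 359 c 477.1 -40.1  LxW 44.7 35.4  ang -7.4 z med 28.1
top stack top 866 c 549.2 -48.2  LxW 99.3 35.3  ang -6.2 z med 52.1
top feeder rim 327 c 549.2 -48.2  LxW 112.4 47.2  ang -6.6 z med 61.7
top tray 6462 c 509.3 -243.1  LxW 179.6 149.5  ang -15.6 z med 4.1
scene free end 338 c 476.9 -42.2  LxW 45.8 33.8  ang -7.4 z med 26.7
scene stack top 465 c 548.4 -46.9  LxW 97.9 28.7  ang -5.1 z med 50.7
scene feeder rim 371 c 548.9 -49.1  LxW 113.9 49.6  ang -6.9 z med 60.0
scene tray 4452 c 507.5 -245.1  LxW 180.6 148.9  ang -15.7 z med 3.2
[0.20943046 0.58882265 0.4046895 ]
```

```bash
cat > go.py <<'E'
# usage: go.py x y tipz yaw(mm,deg) -> tool-frame shift/turn from the measured pose
import sys; from h import *
x,y,z,a=map(float,sys.argv[1:]); s=r.sense(); R=np.array(s["ee_rot"]); p=np.array(s["tcp_pos"])*1e3
a=np.radians(a); T=np.array([[np.cos(a),np.sin(a),0],[np.sin(a),-np.cos(a),0],[0,0,-1]])
t=np.array([x,y,z+182])
print("t",s["time_s"],"tcp",p.round(1),"shift",(R.T@(t-p)).round(1),"turn",np.degrees(cv2.Rodrigues(R.T@T)[0].ravel()).round(1),"grip",s["gripper_width"],s["gripper_force"],"F",np.round(s["wrist_force"],1))
E
python3 go.py 473.5 -39.7 110 -6.6
python3 -c "
import numpy as np
z=np.load('top0.npz');W=z['W'];m=(z['d']>0)&(W[...,0]>.2)&(W[...,0]<.65)&(abs(W[...,1]-.3)<.35)
print(W[m][:,2].max(), W[m][W[m][:,2].argmax()])"
```

```text
t 0.5 tcp [209.4 588.8 404.7] shift [459.4 503.7 112.7] turn [  0.   0. -13.] grip 1.0015054782468864 0.0 F [ 0.  -0.4 -0.4]
0.11734499749027794 [0.48521126 0.38243241 0.117345  ]
```

```bash
python3 -m creep '[[1,225,250,0,0,0,-6],[1,225,250,0,0,0,-13],[1,225,250,0,0,0,-13],[1,459,504,40,0,0,-13],[1,459,504,40,0,0,-13],[1,459,504,40,0,0,-13],[1,459,504,40,0,0,-13],[1,459,504,40,0,0,-13]]'; python3 go.py 473.5 -39.7 110 -6.6
```

```text
time_s: 1.17
tcp_pos: [0.3379, 0.2797, 0.3901]
ee_rot: [[0.993, -0.114, 0.001], [-0.114, -0.993, 0.001], [0.001, -0.001, -1.0]]
wrist_force: [1.5, -0.1, -0.2]
gripper_width: 1.001
gripper_force: 0.0
t 1.1667 tcp [337.9 279.7 390.1] shift [171.1 301.9  97.9] turn [-0.1 -0.   0.1] grip 1.0008752900838782 0.0 F [ 1.5 -0.1 -0.2]
```

```bash
python3 -m creep '[[0.5,165,295,95,0,0,0],[0.5,165,295,95,0,0,0],[0.5,165,295,95,0,0,0],[0.5,165,295,95,0,0,0],[0.5,165,295,95,0,0,0],[0.5,165,295,95,0,0,0],[0.5,165,295,95,0,0,0],[0.5,165,295,95,0,0,0]]' >/dev/null; python3 -m creep '[[0.5,0,0,0,0,0,0],[0.5,0,0,0,0,0,0],[0.5,0,0,0,0,0,0]]'; python3 go.py 473.5 -39.7 17.5 -6.6
```

```text
time_s: 2.08
tcp_pos: [0.4612, -0.0146, 0.2997]
ee_rot: [[0.993, -0.116, 0.0], [-0.116, -0.993, 0.0], [0.0, -0.0, -1.0]]
wrist_force: [0.1, 0.3, 0.3]
gripper_width: 0.748
gripper_force: 0.0
t 2.0833 tcp [461.2 -14.6 299.7] shift [ 15.1  23.5 100.2] turn [-0. -0. -0.] grip 0.7481180896736603 0.0 F [0.1 0.3 0.3]
```

```bash
python3 -m creep '[[0.5,15,23.5,30,0,0,0],[0.5,15,23.5,60,0,0,0],[0.5,15,23.5,80,0,0,0],[0.5,15,23.5,95,0,0,0],[0.5,15,23.5,100,0,0,0],[0.5,15,23.5,100,0,0,0],[0.5,15,23.5,100,0,0,0]]'; python3 go.py 473.5 -39.7 17.5 -6.6
python3 - <<'E'
from h import *
p,d=vision.capture("scene"); cv2.imwrite("pics/pre.png",cv2.resize(p[140:290,180:380,::-1],(800,600)))
E
```

```text
time_s: 2.67
tcp_pos: [0.4738, -0.0384, 0.2005]
ee_rot: [[0.994, -0.112, 0.002], [-0.112, -0.994, 0.0], [0.002, -0.0, -1.0]]
wrist_force: [-0.2, 0.1, 0.6]
gripper_width: 0.756
gripper_force: 0.0
t 2.6667 tcp [473.8 -38.4 200.5] shift [-0.2  1.4  1. ] turn [-0.  -0.1  0.2] grip 0.7558423405655448 0.0 F [-0.2  0.1  0.6]
```

View pics/pre.png

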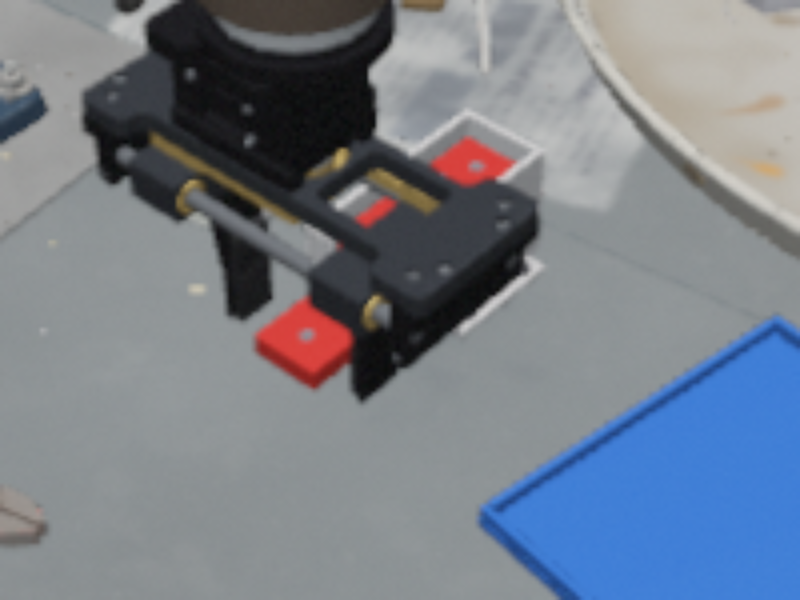

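The fingers straddle the red strip's free end at crop (300,340), clear of the feeder. Closing.

```bash
python3 -m creep '[[0.5,0,1,0.5,0,0,0],[-0.1,0,1,0.5,0,0,0],[-0.6,0,1,0.5,0,0,0],[-1,0,1,0.5,0,0,0],[-1,0,1,0.5,0,0,0],[-1,0,1,0.5,0,0,0],[-1,0,1,0.5,0,0,0],[-1,0,1,0.5,0,0,0]]'; python3 go.py 473.5 -39.7 17.5 -6.6
```

```text
time_s: 3.38
tcp_pos: [0.4733, -0.0405, 0.1992]
ee_rot: [[0.993, -0.115, 0.0], [-0.115, -0.993, -0.0], [0.0, 0.0, -1.0]]
wrist_force: [-0.4, 0.1, 1.4]
gripper_width: 0.407
gripper_force: 29.9
t 3.3833 tcp [473.3 -40.5 199.2] shift [ 0.1 -0.9 -0.3] turn [ 0. -0.  0.] grip 0.40708864777737175 29.94474023580551 F [-0.4  0.1  1.4]
```

Gripped (0.407·87 = 35.4 mm, 30 N). Draw out 95 mm along tool −x.

```bash
python3 -m creep '[[-1,-6,0,0,0,0,0],[-1,-16,0,0,0,0,0],[-1,-28,0,0,0,0,0],[-1,-40,0,0,0,0,0],[-1,-52,0,0,0,0,0],[-1,-64,0,0,0,0,0],[-1,-76,0,0,0,0,0],[-1,-88,0,0,0,0,0]]' ; python3 -m creep '[[-1,-7,0,0,0,0,0],[-1,-10,0,0,0,0,0],[-1,-10,0,0,0,0,0],[-1,-10,0,0,0,0,0]]'
python3 - <<'E'
from h import *
a,d=vision.capture("scene"); b,d2=vision.capture("top"); np.savez("pull.npz",p=b,W=cloud("top",d2),d=d2)
cv2.imwrite("pics/pull.png",np.hstack([cv2.resize(a[140:290,180:330,::-1],(400,400)),cv2.resize(b[140:290,180:330,::-1],(400,400))]))
W=cloud("top",d2); p=b.astype(int); m=(p[...,0]>150)&(p[...,1]<70)&(d2>0)&(abs(W[...,1]+.05)<.05)
for lo,hi in((.3,.49),(.5,.62)):
    q=W[m&(W[...,0]>lo)&(W[...,0]<hi)]*1e3; print(len(q),q.min(0).round(),q.max(0).round(),np.median(q,0).round(1))
E
```

```text
time_s: 4.05
tcp_pos: [0.384, -0.0306, 0.199]
ee_rot: [[0.993, -0.115, -0.001], [-0.115, -0.993, -0.0], [-0.001, 0.0, -1.0]]
wrist_force: [0.0, 0.2, -1.0]
gripper_width: 0.411
gripper_force: 29.9
time_s: 4.38
tcp_pos: [0.3762, -0.0291, 0.1993]
ee_rot: [[0.993, -0.114, 0.001], [-0.114, -0.993, 0.0], [0.001, -0.0, -1.0]]
wrist_force: [1.2, 0.7, 0.3]
gripper_width: 0.409
gripper_force: 29.9
391 [301. -97.   7.] [458. -18.  33.] [434.3 -45.6  27. ]
802 [501. -69.  36.] [598. -28.  45.] [549.1 -48.1  40. ]
```

View pics/pull.png

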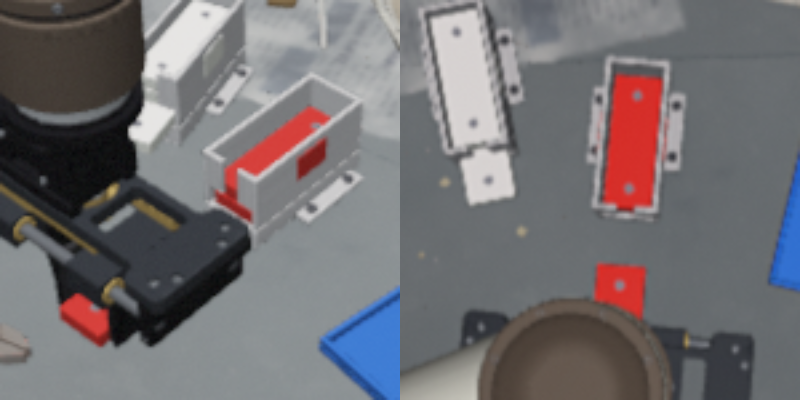

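The views show the red strip fully clear, with its far end at (620,265). The remaining stack has dropped flat (top at 40 mm = 16+24), and the white strip is unmoved.

```bash
python3 -m creep '[[-1,0,0,-10,0,0,0],[-1,0,0,-25,0,0,0],[-1,0,0,-30,0,0,0],[-1,0,0,-30,0,0,0]]'; python3 go.py 479.6 -235.9 40 -15.6
```

```text
time_s: 4.82
tcp_pos: [0.3767, -0.0291, 0.23]
ee_rot: [[0.993, -0.115, 0.003], [-0.115, -0.993, 0.001], [0.003, -0.001, -1.0]]
wrist_force: [0.6, -0.0, -1.1]
gripper_width: 0.408
gripper_force: 29.9
t 4.8167 tcp [376.7 -29.1 230. ] shift [125.9 193.6   8.2] turn [-0.1 -0.2  9. ] grip 0.4080345393793705 29.945020079612732 F [ 0.6 -0.  -1.1]
```

```bash
python3 -m creep '[[-1,10,15,0,0,0,1],[-1,28,43,0,0,0,2],[-1,48,74,0,0,0,3.5],[-1,68,105,0,0,0,5],[-1,88,135,2,0,0,6.5],[-1,106,163,4,0,0,8],[-1,119,183,6,0,0,9],[-1,126,193.5,8,0,0,9]]'; python3 -m creep '[[-1,0,0,0,0,0,0],[-1,0,0,0,0,0,0],[-1,0,0,0,0,0,0]]';python3 go.py 479.6 -235.9 6 -15.6
python3 - <<'E'
from h import *
p,d=vision.capture("scene"); cv2.imwrite("pics/over.png",cv2.resize(p[190:340,280:480,::-1],(800,600)))
W=cloud("scene",d); p=p.astype(int)
b,d2=vision.capture("top"); W2=cloud("top",d2); b=b.astype(int)
for n,p,W,d in(("s",p,W,d),("t",b,W2,d2)):
    m=(p[...,0]>150)&(p[...,1]<70)&(d>0)&(W[...,1]<-.15)&(W[...,2]>.02)&(W[...,1]>-.4)&(W[...,0]>.38)&(W[...,0]<.62)
    q=W[m]*1e3; u=np.array([.963,-.269]);g=r.sense()["tcp_pos"][:2]*1000
    s=(q[:,:2]-g)@u; top=q[:,2]>30
    print(n,len(q),"along",np.percentile(s,[1,50,99]).round(1),"across",np.percentile((q[:,:2]-g)@np.array([.269,.963]),[1,99]).round(1),"z",np.percentile(q[:,2],[2,50,98]).round(1))
    f=s>15
    if f.sum()>20: print("slope z vs s",np.polyfit(s[f],q[f,2],1).round(3))
E
```

```text
time_s: 5.48
tcp_pos: [0.4799, -0.2385, 0.2198]
ee_rot: [[0.962, -0.272, -0.0], [-0.272, -0.962, -0.0], [-0.0, 0.0, -1.0]]
wrist_force: [0.1, -0.5, -1.3]
gripper_width: 0.408
gripper_force: 29.9
time_s: 5.73
tcp_pos: [0.4782, -0.2352, 0.2205]
ee_rot: [[0.963, -0.268, -0.002], [-0.268, -0.963, 0.001], [-0.002, -0.0, -1.0]]
wrist_force: [-0.7, 0.7, -0.3]
gripper_width: 0.411
gripper_force: 29.9
t 5.7333 tcp [ 478.2 -235.2  220.5] shift [ 1.6  0.3 32.5] turn [-0.   0.1  0. ] grip 0.4112714435039868 29.945340156555176 F [-0.7  0.7 -0.3]
s 126 along [-33.1 -10.2   9.6] across [-23.   16.1] z [45.1 47.9 65. ]
t 3 along [-16.1 -15.6 -15.5] across [-10.3  -3.4] z [47.6 51.8 52.2]
```

View pics/over.png

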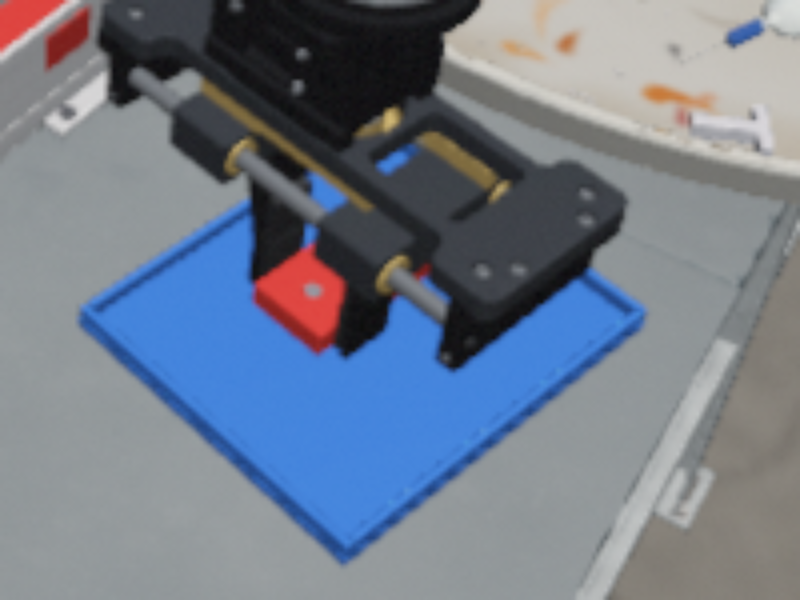

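The strip hangs level over the tray along its length, with its near end at crop (300,290). Lowering.

```bash
python3 -m creep '[[-1,1.5,0,8,0,0,0],[-1,1.5,0,17,0,0,0],[-1,1.5,0,24,0,0,0],[-1,1.5,0,29,0,0,0],[-1,1.5,0,32,0,0,0],[-1,1.5,0,33,0,0,0],[-1,1.5,0,33,0,0,0],[-1,1.5,0,33,0,0,0]]';python3 go.py 479.6 -235.9 5.5 -15.6
```

```text
time_s: 6.5
tcp_pos: [0.4805, -0.2364, 0.1882]
ee_rot: [[0.963, -0.269, 0.0], [-0.269, -0.963, -0.0], [0.0, 0.0, -1.0]]
wrist_force: [0.1, 0.3, -0.6]
gripper_width: 0.407
gripper_force: 29.9
t 6.5 tcp [ 480.5 -236.4  188.2] shift [-1.  -0.2  0.7] turn [ 0. -0.  0.] grip 0.4066894302952404 29.945186376571655 F [ 0.1  0.3 -0.6]
```

```bash
python3 -m creep '[[-1,0,0,0.7,0,0,0],[-1,0,0,0.7,0,0,0],[-1,0,0,0.7,0,0,0]]'; python3 -m creep '[[0,0,0,0,0,0,0],[0.3,0,0,0,0,0,0],[0.3,0,0,0,0,0,0],[0.3,0,0,0,0,0,0]]'; python3 -m creep '[[0.3,0,0,-10,0,0,0],[0.3,0,0,-30,0,0,0],[0.3,0,0,-60,0,0,0],[0.3,0,0,-95,0,0,0],[0.3,-35,0,-120,0,0,0],[0.3,-70,0,-120,0,0,0],[0.3,-100,0,-120,0,0,0],[0.3,-100,0,-120,0,0,0]]'
python3 - <<'E'
from h import *
a,d=vision.capture("scene"); cv2.imwrite("pics/end.png",cv2.resize(a[140:340,180:460,::-1],(800,571)))
b,d2=vision.capture("top")
for n,p,d in(("scene",a,d),("top",b,d2)):
    W=cloud(n,d); p=p.astype(int)
    m=(p[...,0]>150)&(p[...,1]<70)&(d>0)&(abs(W[...,1]+.24)<.07)&(abs(W[...,0]-.51)<.09)&(W[...,2]>.01)&(W[...,2]<.025)
    q=W[m]*1e3; print(n,len(q),cv2.minAreaRect(q[:,:2].astype(np.float32)),np.percentile(q[:,2],[2,50,98]).round(1))
E
```

```text
time_s: 6.75
tcp_pos: [0.4804, -0.2364, 0.1876]
ee_rot: [[0.963, -0.269, 0.0], [-0.269, -0.963, -0.0], [0.001, -0.0, -1.0]]
wrist_force: [-0.4, -0.1, -0.4]
gripper_width: 0.41
gripper_force: 29.9
time_s: 7.08
tcp_pos: [0.4804, -0.2364, 0.1875]
ee_rot: [[0.963, -0.269, 0.0], [-0.269, -0.963, -0.0], [0.0, 0.0, -1.0]]
wrist_force: [0.1, -0.1, -0.5]
gripper_width: 0.608
gripper_force: 0.0
time_s: 7.75
tcp_pos: [0.3783, -0.2084, 0.308]
ee_rot: [[0.963, -0.27, -0.003], [-0.27, -0.963, 0.002], [-0.003, -0.001, -1.0]]
wrist_force: [-0.2, 0.0, -1.0]
gripper_width: 0.649
gripper_force: 0.0
scene 133 ((507.8829345703125, -251.57882690429688), (23.77248191833496, 100.39581298828125), 74.55679321289062) [10.5 13.8 16.4]
top 813 ((510.6538391113281, -244.36770629882812), (35.55889129638672, 99.36504364013672), 75.46229553222656) [12.7 15.9 18.9]
```

View pics/end.png

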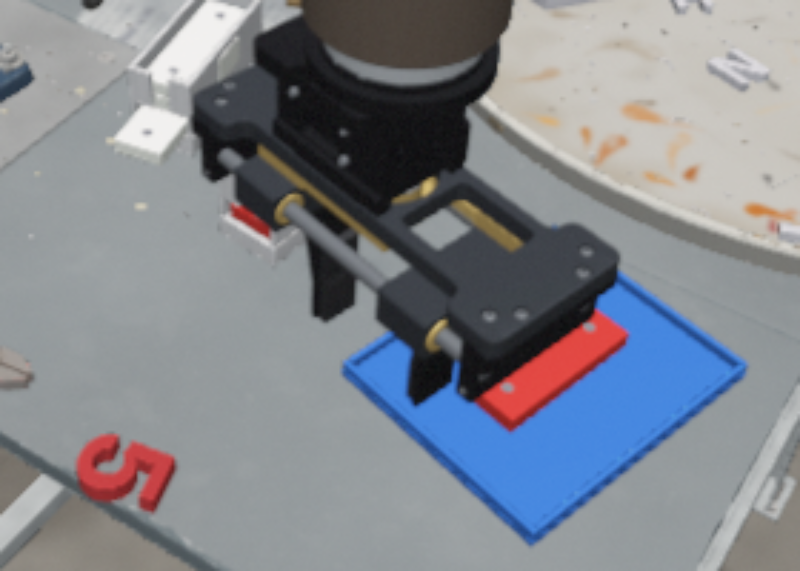

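The strip lies flat along the tray, from crop (510,400) to (600,320). Its centre is about 2 mm from the tray's centre, its top is at 16 mm (4+12), and the arm is clear.

```bash
python3 -c "
from station import r
print(r.finish_job())"
```

```text
the job is handed in; nothing more can be done
None
```

I drew the bottom red strip out and laid it flat in the blue tray, about 2 mm from its centre and in line with its length. The other red strips dropped flat in their feeder, the white strip looked unmoved, and the job is handed in; no verdict came back.

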